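# Take a lacquered bangle off its drying hook, box it for curing and set the timer

### The job

Lift the red bangle up and off its hook on the drying rack and lower it, without dropping it, to stand on edge in a free slot of the dark slotted curing box. Then set the round white dial timer: turn its dial clockwise until the white pointer meets the red mark on the case, pressing down as you turn so that the timer does not swivel or slide, and let go. Leave the other bangles and the other things where they are.

Things in the scene. Friction and masses are not known exactly. Their poses are not given: they have to be found in the camera images.
- red_bangle: Bangle, 86 mm outside and 68 mm inside diameter, 18 mm wide along its axis, about 60 g. Origin: centre of the ring; own x is the ring's axis (level). Red with brass dots, hanging by the inside of its top on one of the rack's three hooks (any). Either shoulder (28 mm beside the centre, 27 mm above it) can be pinched from above across the 18 mm width, clear of the hook.
- black_bangle: Bangle, 86 mm outside and 68 mm inside diameter, 18 mm wide along its axis, about 60 g. Origin: centre of the ring; own x is the ring's axis (level). Black with brass dots, hanging on another hook; leave it there.
- green_bangle: Bangle, 86 mm outside and 68 mm inside diameter, 18 mm wide along its axis, about 60 g. Origin: centre of the ring; own x is the ring's axis (level). Green with brass dots, hanging on another hook; leave it there.
- boxed_bangle: Bangle, 86 mm outside and 68 mm inside diameter, 18 mm wide along its axis, about 60 g. Origin: centre of the ring; own x is the ring's axis (level). Yellow with black dots, already standing in one end slot of the curing box (the slot at +36 mm of the box's x); leave it there.
- rack: Fixed pale wood drying rack, base 130 x 420 mm, rail 420 mm along its y, top at 205 mm, front face at x = +18 mm. Origin: centre of the underside. Three hooks stick out from the rail towards its -x at y = -115, 0 and +115 mm. A bangle hangs at x = -44 mm, axis along the rack's x; it comes off when lifted 25 to 55 mm and then drawn 50 mm or more towards the rack's -x.
- middle_hook (a point): Top of the seat of the rack's middle hook, 189 mm above the table, at x = -43 mm of the rack; axes as the rack's. All hooks are alike: steel wire 8 mm thick, level seat from 17 mm behind (+x) to 17 mm in front of this point, then turned up at the front (-x) end: the tip ends 33 mm in front and 22 mm above it.
- curing_box: Fixed dark wood open box, 114 (x) x 122 (y) x 45 mm high; origin: centre of the underside; inner floor 6 mm up. Two full-height partitions make three slots, each 30 mm wide, 110 mm long along y, middles at x = -36, 0, +36 mm; -36 and 0 are free. A bangle stands in a slot, its axis along the box's x, centre 49 mm above the table near y = 0, top at 92 mm.
- timer: Free-standing white dial timer, round case 86 mm in diameter and 30 mm high, 0.23 kg, loose on the table: the case swivels with the dial unless pressed down with several newtons (8 to 20 N is good). Origin: centre of its underside, z up.
- dial (a joint): Turn of the timer's dial in rad, growing clockwise seen from above; stiff turning (about 0.09 N m), stays where it is left. At 0 the white pointer points along the timer's -x; it meets the red mark at 1.2. It starts between 0 and 0.3; the stops are at -0.2 and 2.6.
- dial_grip (a point): Point on the dial's axis, 48 mm above the table, in the middle of its black grip bar (54 mm long, 14 mm wide, 22 mm high, top at 58 mm). The bar runs along this point's x axis, which turns with the dial; the pointer is at its -x end. The bar stands on a grey disc 62 mm in diameter, top at 36 mm, which turns with it: fingertips that pinch the bar can press down on this disc.
- red_mark (a point): The red mark on top of the timer's case, 37 mm from the dial's axis, 31 mm above the table.
- timer_rim (a point): Point on the side of the timer's case, 42 mm from the axis along the timer's +x, 15 mm above the table; shows whether the case has swivelled.
- cup: Black lacquer cup, 72 mm in diameter, 85 mm high, standing loose; origin at the centre of its underside. Not needed.
- round_box: Red round lidded box with a stepped lid, 100 mm in diameter, 103 mm high, standing loose; origin at the centre of its underside. Not needed.
- lacquer_tin: Tin can 80 mm in diameter, 100 mm high, standing loose; origin at the centre of its underside. Not needed.
- squeeze_bottle: White bottle with a red cap, 50 mm in diameter, 130 mm high, standing loose; origin at the centre of its underside. Not needed.
- sanding_block: Cork block 100 x 60 x 30 mm, loose; origin at the centre of its underside. Not needed.
- brush: Brush about 190 mm long, lying loose. Not needed.

How it is judged:
By the outcome, as a careful person would: the job done as asked, in the order asked, and still so for the second after the job is handed in, with the robot touching nothing.
It also fails if it takes over 58 s, if anything falls off the work surface, if the arm or the gripper's body presses on something with over 40 N, if the wrist force passes 120 N, or if a joint passes its speed limit or range.

### The arm

A 6-joint arm with a two-finger parallel gripper is mounted at the origin on the work surface. World frame = base frame: x ahead of the robot, y to its left, z up, the work surface at z = 0. Lengths are in m, angles in rad, forces in N, time in s.
With the tool pointing down it reaches from about 0.35 to 0.975 m from the base axis. Payload 7.1 kg.
Tool frame: the origin (TCP) lies midway between the tips of the shut fingers; the grasp point (between the pads) lies 19 mm behind it; z points along the fingers, x is the direction in which the jaws open and shut, and the axes are right-handed (so a half turn about z gives the same grasp; the last joint's range is limited). The gripper opens to 88 mm and grips with 3 to 60 N. Pads are 20 mm wide; open, the fingers measure 115 mm over their backs; the gripper's body (75 mm by 178 mm) begins 61 mm behind the grasp point.
Start: joints at [-1.265, 0.423, 1.63, -0, 1.089, -0.019], TCP at [0.199, -0.592, 0.223] pointing down, gripper open.
Joint ranges: [-3, 3], [-0.9, 2.11], [0.09, 2.58], [-1.31, 4.45], [0.11, 2.69], [-2.54, 2.54]. Speed limits (rad/s): [2.39, 2.39, 3.01, 3.14, 3.14, 3.14].

### API

Orientations are given as a unit quaternion [w, x, y, z].
In Python, from station import get_state, imaging, order gives the robot as it stands. The module is installed in compiled form; this text tells all that it offers.
- The arm moves only by the tool send_rows, never from a script. Its argument "commands" is one flat list of numbers, 7 for each row, row after row: the finger opening in mm, from 0 to 87.8, then the shift along the tool's x, y, z in units of 25 mm (1.0 is 25 mm), then the turn, a rotation vector about the tool's x, y, z in units of 6 degrees (1.0 is 6 degrees). A call has 1 to 12 rows; each row shifts and turns the commanded pose from where the row before left it, along the tool's axes as they then stand; what a row does not reach is not made up. A row lasts 1/12 s, in which the tool goes at most 41.7 mm and 7.16 degrees, less where a joint would pass 70% of its speed; a pose out of reach is approached as far as the arm can. A call is refused whole if a number of a shift passes 1 or a number of a turn 1, either way. A call with a gripper value outside its range is refused whole. The fingers move at their own pace and stop on an object; "force" is the grip in N (left out, the last holds). Time passes only in rows, so rows that do not move let the fingers close. It gives the time, the measured TCP pose, the force and the opening at its end, in the units of the state.
- get_state(): the state, without advancing time (a new reading comes with each control period).
- imaging.camera(name): name is "scene" or "top"; returns a dict with "color" (384x512x3 uint8, red, green, blue), "fov_y" (degrees; the focal length in pixels is half the picture's height over the tangent of half this angle, whatever the lens; pixels are square), "cx", "cy" (the principal point, pixels), "R" (3x3) and "t" (3): a world point X has camera coordinates R X + t. Camera axes: x right, y down, z forward; pixel columns grow to the right and rows downward; lengths in m; the calibration is good to about 2 mm. A picture is of the moment at which its call begins. There is no depth.
- order.hand_in(): hands the job in, once; it reports no verdict.
The state is a dict: "time_s": time; "qpos": joint angles; "qvel": joint speeds; "effort": joint torques, N m; "position": TCP position; "tcp_rot": TCP orientation; "contact_force": force on the tool from outside, world axes, zero at the start; "ft_torque": the same for the moment, N m; "finger_gap": opening from 0.0 (shut) to 1.0 (fully open).
Only numpy, scipy, OpenCV 4.12 (cv2) and the standard library are available. Lean on these libraries where they do the work, as an engineer would, in place of code of your own. Each camera call takes 0.05 s, during which the arm holds its last target. There are 200 camera calls.

## Working session

There is one attempt and no reset: what is moved stays moved. The work goes in short steps, Python scripts to look and compute and a tool call to move; the robot and the scene stay as the last step left them, time stands still between calls to the robot, and variables do not carry over. Pictures are saved under pics/ and viewed, about 8 in all and at most 12, crops included, and the job is handed in when it is done.

Besides the shell and the picture viewer there is one more tool, called after ">>>" by a JSON object that holds its "fn" and its "kwargs". send_rows: Moves the arm, as the interface text tells. Its arguments: {"type":"object","properties":{"commands":{"type":"array","items":{"type":"number"}},"force":{"type":"number"}},"required":["commands"]}

```bash
mkdir -p pics; cat > h.py <<'E'
import numpy as np, cv2, pickle
from station import get_state, imaging, order
def snap(name,out,crop=None,s=1):
    c=imaging.camera(name); pickle.dump(c,open(f'{name}.pkl','wb'))
    save(c,out,crop,s); return c
def save(c,out,crop=None,s=1):
    im=c['color'][:,:,::-1]
    if crop: a,b,d,e=crop; im=im[b:e,a:d]
    im=cv2.resize(im,None,fx=s,fy=s,interpolation=cv2.INTER_CUBIC); cv2.imwrite('pics/'+out,im)
def load(n): return pickle.load(open(f'{n}.pkl','rb'))
def f(c): return c['color'].shape[0]/2/np.tan(np.radians(c['fov_y'])/2)
def ray(c,u,v):
    R=np.array(c['R']);t=np.array(c['t']); d=R.T@np.array([(u-c['cx'])/f(c),(v-c['cy'])/f(c),1]); return -R.T@t,d
def at_z(c,u,v,z):
    o,d=ray(c,u,v); return o+d*(z-o[2])/d[2]
def proj(c,X):
    p=np.array(c['R'])@np.array(X)+np.array(c['t']); return [c['cx']+f(c)*p[0]/p[2],c['cy']+f(c)*p[1]/p[2]]
E
python3 - <<'E'
from h import *
a=snap('scene','s1.png',None,1.5); b=snap('top','t1.png',None,1.5)
for c in (a,b): print(c['fov_y'],c['cx'],c['cy'],np.round(c['R'],3).tolist(),np.round(-np.array(c['R']).T@np.array(c['t']),3))
print(get_state())
E
```

```text
47.098003453148515 256.60759152445905 185.76479866640864 [[-0.766, 0.643, 0.001], [0.333, 0.399, -0.854], [-0.549, -0.654, -0.52]] [1.197 0.771 0.779]
50.0600257882082 259.9424271121712 195.26383431280635 [[0.021, -1.0, -0.024], [-0.988, -0.017, -0.151], [0.151, 0.027, -0.988]] [ 0.368 -0.023  1.295]
{'time_s': 0.1, 'qpos': array([-1.26500771e+00,  4.23746223e-01,  1.63060498e+00,  5.44779230e-06,
        1.08859155e+00, -1.90172251e-02]), 'qvel': array([-0.0005003 , -0.00302863, -0.00249922,  0.00026428, -0.00055854,
       -0.00013447]), 'effort': array([-2.06833480e-03, -5.45613456e+01, -2.74324197e+01,  6.45256997e-02,
        1.88631151e-02, -3.10289317e-05]), 'position': array([ 0.19931891, -0.59184108,  0.22199417]), 'tcp_rot': array([-4.06156460e-04,  8.12133545e-01, -5.83471207e-01, -5.39196042e-04]), 'contact_force': array([0.6138885 , 0.78619377, 0.4954218 ]), 'ft_torque': array([-0.03561286,  0.01711667, -0.02397389]), 'finger_gap': 0.9994802430211553}
```

View pics/s1.png

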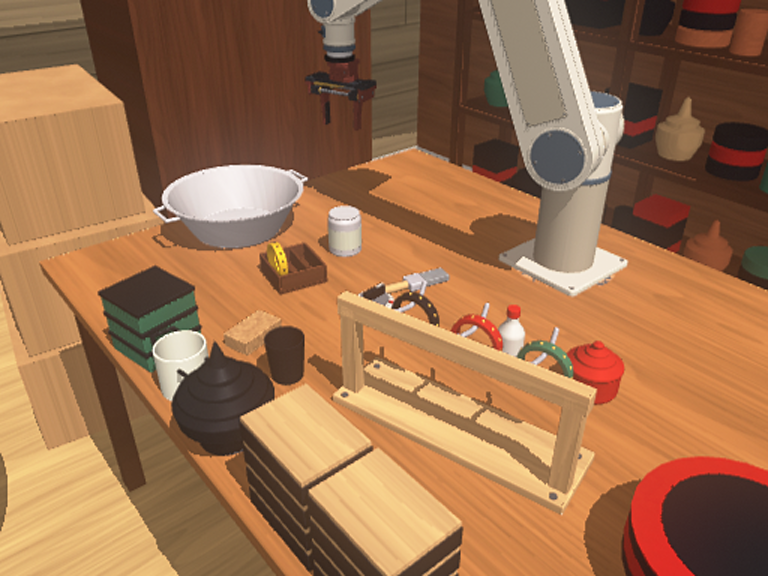

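View pics/t1.png

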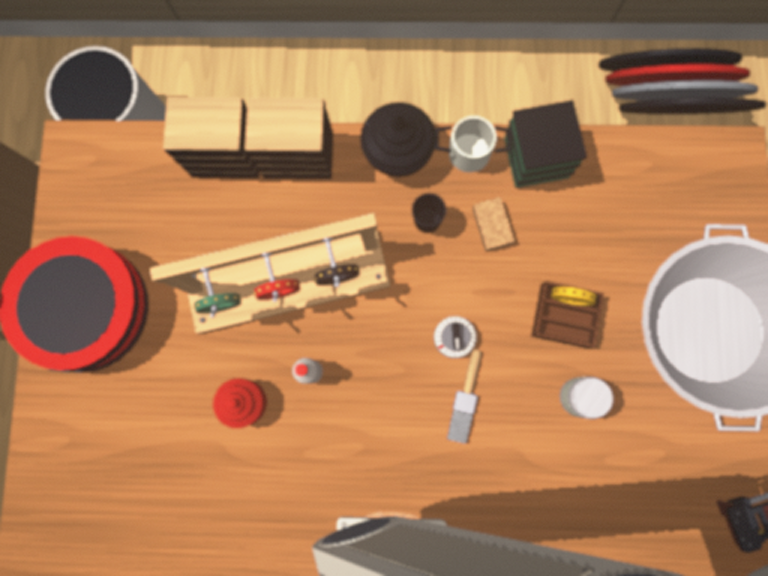

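```bash
python3 - <<'E'
from h import *
im=load('top')['color'][:,:,::-1]
A=cv2.resize(im[140:225,100:265],None,fx=4.6,fy=4.6,interpolation=cv2.INTER_CUBIC)
B=cv2.resize(im[185:237,285:405],None,fx=4,fy=4,interpolation=cv2.INTER_CUBIC)
C=np.zeros((600,760,3),np.uint8); C[:391,:759]=A[:391,:759]; C[392:600,:480]=B
D=cv2.resize(im[210:240,285:322],None,fx=7,fy=6.9,interpolation=cv2.INTER_CUBIC); C[392:392+D.shape[0],490:490+D.shape[1]]=D[:208]
cv2.imwrite('pics/c1.png',C)
E
```

```text
(no output)
```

View pics/c1.png

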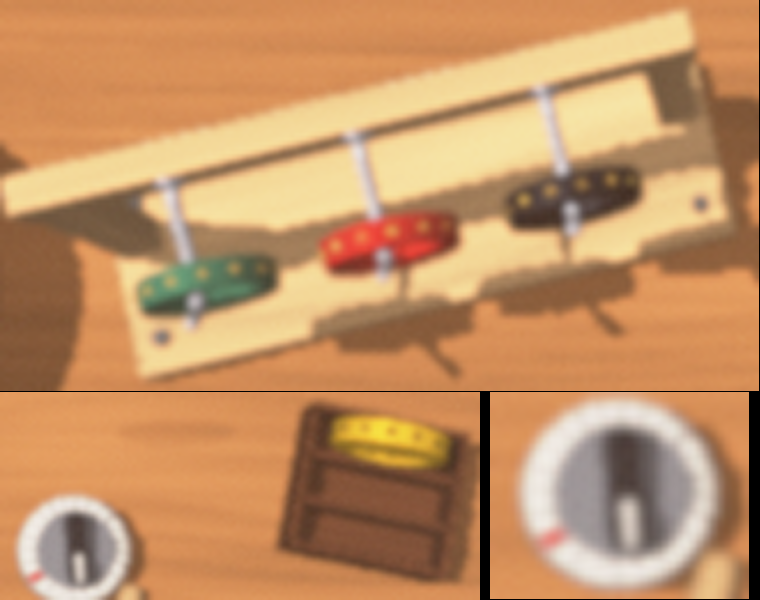

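```bash
python3 - <<'E'
from h import *
c=load('top')
A=lambda u,v,z:at_z(c,100+u/4.6,140+v/4.6,z)
B=lambda u,v,z:at_z(c,285+u/4,185+(v-392)/4,z)
D=lambda u,v,z:at_z(c,285+(u-490)/7,210+(v-392)/6.9,z)
p=lambda *a:print(*[np.round(x,4) for x in a])
bl,br=A(10,215,.205),A(693,48,.205); tl,tr=A(2,180,.205),A(688,10,.205)
p('rail',bl,br,tl,tr,np.linalg.norm(bl-br),np.linalg.norm(tl-tr))
y=(bl-br)/np.linalg.norm(bl-br); x=np.array([y[1],-y[0],0]); O=(bl+br)/2-.018*x
p('rack O',O[:2],'yaw',np.arctan2(x[1],x[0]))
ca=O-.044*x; p('middle bangle',ca[:2])
p('hook roots spacing',*[A(u,v,.189) for u,v in((168,185),(355,135),(543,92))])
p('red top ends (z .2)',A(322,250,.155),A(459,225,.155),A(388,232,.198))
q=[B(305,403,.045),B(467,432,.045),B(278,550,.045),B(445,580,.045)]; p('box',*q,sum(q)/4); 
p('box sides',np.linalg.norm(q[0]-q[1]),np.linalg.norm(q[2]-q[3]),np.linalg.norm(q[0]-q[2]),np.linalg.norm(q[1]-q[3]))
print('box yaw',[np.arctan2(-(b-a)[0],-(b-a)[1])*-1 for a,b in((q[0],q[1]),(q[2],q[3]))],[np.arctan2(*(a-b)[1::-1]) for a,b in((q[0],q[2]),(q[1],q[3]))])
p('timer',D(620,493,.03),'diam',np.linalg.norm(D(520,493,.03)-D(720,493,.03)),np.linalg.norm(D(620,400,.03)-D(620,588,.03)))
m=D(553,540,.031);pt=D(629,545,.058);p2=D(620,432,.058);tc=D(620,493,.03);p('mark',m,'pointer',pt,p2, np.linalg.norm(m-tc))
for v in (m-tc,pt-p2): print(np.arctan2(v[1],v[0]))
E
```

```text
Traceback (most recent call last):
numpy._core._exceptions._UFuncNoLoopError: ufunc 'multiply' did not contain a loop with signature matching types (dtype('<U4'), dtype('float64')) -> None
```

```bash
python3 - <<'E'
from h import *
c=load('top')
A=lambda u,v,z:at_z(c,100+u/4.6,140+v/4.6,z)
B=lambda u,v,z:at_z(c,285+u/4,185+(v-392)/4,z)
D=lambda u,v,z:at_z(c,285+(u-490)/7,210+(v-392)/6.9,z)
p=lambda *a:print(*[x if isinstance(x,str) else np.round(x,4) for x in a])
bl,br=A(10,215,.205),A(693,48,.205); tl,tr=A(2,180,.205),A(688,10,.205)
p('rail',bl,br,tl,tr,np.linalg.norm(bl-br),np.linalg.norm(tl-tr))
y=(bl-br)/np.linalg.norm(bl-br); x=np.array([y[1],-y[0],0]); O=(bl+br)/2-.018*x
p('rack O',O[:2],'yaw',np.arctan2(x[1],x[0]))
ca=O-.044*x; p('middle bangle',ca[:2])
p('hook roots spacing',*[A(u,v,.189) for u,v in((168,185),(355,135),(543,92))])
p('red top ends (z .2)',A(322,250,.155),A(459,225,.155),A(388,232,.198))
q=[B(305,403,.045),B(467,432,.045),B(278,550,.045),B(445,580,.045)]; p('box',*q,sum(q)/4); 
p('box sides',np.linalg.norm(q[0]-q[1]),np.linalg.norm(q[2]-q[3]),np.linalg.norm(q[0]-q[2]),np.linalg.norm(q[1]-q[3]))
print('box yaw',[np.arctan2((a-b)[0],(a-b)[1])*-1 for a,b in((q[0],q[1]),(q[2],q[3]))],[np.arctan2((a-b)[1],(a-b)[0]) for a,b in((q[0],q[2]),(q[1],q[3]))])
p('timer',D(620,493,.03),'diam',np.linalg.norm(D(520,493,.03)-D(720,493,.03)),np.linalg.norm(D(620,400,.03)-D(620,588,.03)))
m=D(553,540,.031);pt=D(629,545,.058);p2=D(620,432,.058);tc=D(620,493,.03);p('mark',m,'pointer',pt,p2, np.linalg.norm(m-tc))
for v in (m-tc,pt-p2): print(np.arctan2(v[1],v[0]))
E
```

```text
rail [0.5508 0.4351 0.205 ] [0.658  0.0339 0.205 ] [0.5718 0.4416 0.205 ] [0.6812 0.0374 0.205 ] 0.4153 0.4187
rack O [0.587  0.2299] yaw 0.2611
middle bangle [0.5445 0.2185]
hook roots spacing [0.5733 0.3477 0.189 ] [0.6056 0.2366 0.189 ] [0.6338 0.1243 0.189 ]
red top ends (z .2) [0.5406 0.2612 0.155 ] [0.5575 0.1775 0.155 ] [0.5455 0.2119 0.198 ]
box [ 0.5877 -0.3     0.045 ] [ 0.5672 -0.4225  0.045 ] [ 0.4744 -0.2778  0.045 ] [ 0.4541 -0.4025  0.045 ] [ 0.5209 -0.3507  0.045 ]
box sides 0.1242 0.1264 0.1154 0.1148
box yaw [np.float64(-0.16520506030356774), np.float64(-0.16114995495272452)] [np.float64(-0.19335574185944518), np.float64(-0.17453354461663245)]
timer [ 0.4724 -0.1252  0.03  ] diam 0.0876 0.0838
mark [ 0.4509 -0.096   0.031 ] pointer [ 0.4475 -0.1269  0.058 ] [ 0.4967 -0.1228  0.058 ] 0.0363
2.2051630930786166
-3.059071329064734
```

```bash
cat >> h.py <<'E'
from scipy.spatial.transform import Rotation as Ro
def pose():
    s=get_state(); q=s['tcp_rot']; return np.array(s['position']),Ro.from_quat([q[1],q[2],q[3],q[0]])
def plan(xyz,yaw,N,p0=None,y0=None):
    """constant tool-frame row (25 mm / 6 deg units), to be repeated N times; tool down, nearest turn"""
    p,r=pose()
    if p0 is not None: p=np.array(p0); r=Ro.from_euler('z',y0)*Ro.from_euler('x',np.pi)
    tgt=Ro.from_euler('z',yaw)*Ro.from_euler('x',np.pi)
    w=(r.inv()*tgt).as_rotvec(); w/=N
    M=sum((r*Ro.from_rotvec(w*i)).as_matrix() for i in range(N))
    v=np.linalg.solve(M,np.array(xyz)-p)
    print('N',N,'shift',np.round(v/.025,3),'turn',np.round(np.degrees(w)/6,3)); return v
E
python3 - <<'E'
from h import *
plan([.5517,.1915,.29],.261,36)
E
```

```text
N 36 shift [-0.095 -1.047 -0.075] turn [-0.   0.  -0.4]
```

>>> {"fn": "send_rows", "kwargs": {"commands": [50,-0.086,-0.942,-0.068,0,0,-0.36,50,-0.086,-0.942,-0.068,0,0,-0.36,50,-0.086,-0.942,-0.068,0,0,-0.36,50,-0.086,-0.942,-0.068,0,0,-0.36,50,-0.086,-0.942,-0.068,0,0,-0.36,50,-0.086,-0.942,-0.068,0,0,-0.36,50,-0.086,-0.942,-0.068,0,0,-0.36,50,-0.086,-0.942,-0.068,0,0,-0.36,50,-0.086,-0.942,-0.068,0,0,-0.36,50,-0.086,-0.942,-0.068,0,0,-0.36], "force": 40}}

```text
time_s: 0.93
position: [0.3961, -0.4614, 0.2393]
tcp_rot: [-0.0, 0.907, -0.42, -0.0]
contact_force: [0.9, -0.9, 0.5]
finger_gap: 0.57
```

>>> {"fn": "send_rows", "kwargs": {"commands": [50,-0.086,-0.942,-0.068,0,0,-0.36,50,-0.086,-0.942,-0.068,0,0,-0.36,50,-0.086,-0.942,-0.068,0,0,-0.36,50,-0.086,-0.942,-0.068,0,0,-0.36,50,-0.086,-0.942,-0.068,0,0,-0.36,50,-0.086,-0.942,-0.068,0,0,-0.36,50,-0.086,-0.942,-0.068,0,0,-0.36,50,-0.086,-0.942,-0.068,0,0,-0.36,50,-0.086,-0.942,-0.068,0,0,-0.36,50,-0.086,-0.942,-0.068,0,0,-0.36]}}

```text
time_s: 1.77
position: [0.5301, -0.2683, 0.2563]
tcp_rot: [-0.0, 0.97, -0.243, -0.0]
contact_force: [1.0, -0.0, -0.5]
finger_gap: 0.571
```

>>> {"fn": "send_rows", "kwargs": {"commands": [50,-0.086,-0.942,-0.068,0,0,-0.36,50,-0.086,-0.942,-0.068,0,0,-0.36,50,-0.086,-0.942,-0.068,0,0,-0.36,50,-0.086,-0.942,-0.068,0,0,-0.36,50,-0.086,-0.942,-0.068,0,0,-0.36,50,-0.086,-0.942,-0.068,0,0,-0.36,50,-0.086,-0.942,-0.068,0,0,-0.36,50,-0.086,-0.942,-0.068,0,0,-0.36,50,-0.086,-0.942,-0.068,0,0,-0.36,50,-0.086,-0.942,-0.068,0,0,-0.36]}}

```text
time_s: 2.6
position: [0.5835, -0.0394, 0.2734]
tcp_rot: [-0.0, 0.998, -0.057, -0.0]
contact_force: [0.3, 0.6, 0.0]
finger_gap: 0.57
```

>>> {"fn": "send_rows", "kwargs": {"commands": [50,-0.086,-0.942,-0.068,0,0,-0.36,50,-0.086,-0.942,-0.068,0,0,-0.36,50,-0.086,-0.942,-0.068,0,0,-0.36,50,-0.086,-0.942,-0.068,0,0,-0.36,50,-0.086,-0.942,-0.068,0,0,-0.36,50,-0.086,-0.942,-0.068,0,0,-0.36,50,-0.086,-0.942,-0.068,0,0,-0.36,50,-0.086,-0.942,-0.068,0,0,-0.36,50,-0.086,-0.942,-0.068,0,0,-0.36,50,-0.086,-0.942,-0.068,0,0,-0.36,50,0,0,0,0,0,0,50,0,0,0,0,0,0]}}

```text
time_s: 3.6
position: [0.5491, 0.1927, 0.2905]
tcp_rot: [0.0, 0.991, 0.131, -0.0]
contact_force: [0.8, -0.2, 0.2]
finger_gap: 0.566
```

```bash
python3 - <<'E'
from h import *
a=snap('scene','s2.png',(190,90,440,290),3.0)
s=get_state();print(s['time_s'],s['position'],pose()[1].as_euler('zyx'),s['contact_force'])
p,r=pose()
plan([.5517,.1915,.163],.261,8)
# expected projections
yaw=.261;x=np.array([np.cos(yaw),np.sin(yaw),0]);y=np.array([-x[1],x[0],0]);c0=np.array([.5445,.2185,.155])
for d in (-.028,0,.028):
  z=np.sqrt(.043**2-d*d)
  for w in (-.009,.009): print(d,w,(np.array(proj(a,c0+d*y+w*x+[0,0,z]))-[190,90])*3)
print('tip',(np.array(proj(a,p))-[190,90])*3)
E
```

```text
3.65 [0.54932408 0.19192885 0.29036024] [-2.62419098e-01 -4.13703017e-04  3.14106691e+00] [-0.1099466   0.10535138 -0.00057354]
N 8 shift [0.011 0.005 0.637] turn [0.    0.001 0.002]
-0.028 -0.009 [359.3425313  357.05610416]
-0.028 0.009 [348.07398189 367.67445984]
0 -0.009 [391.7864094  357.76028495]
0 0.009 [380.70804589 368.58722675]
0.028 -0.009 [423.03601205 380.68760756]
0.028 0.009 [412.25665665 391.89077034]
tip [364.97165966 248.18778911]
```

View pics/s2.png

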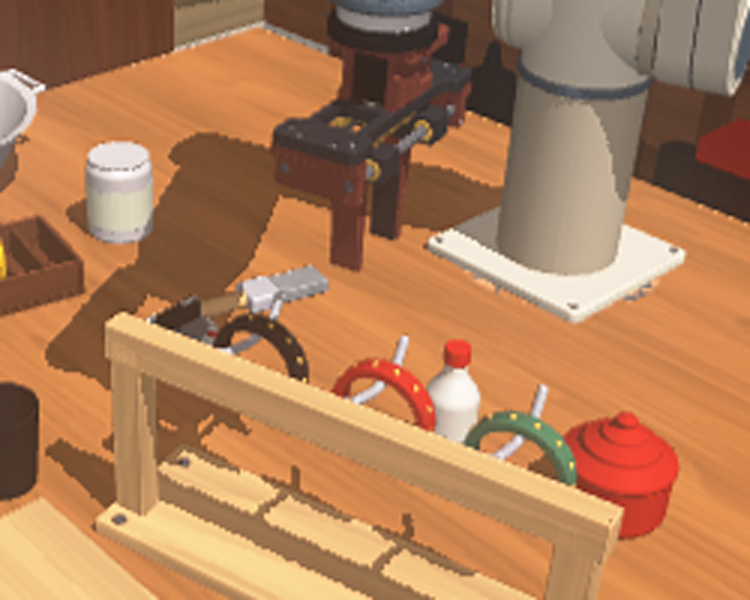

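>>> {"fn": "send_rows", "kwargs": {"commands": [50,0.04,0.02,0.64,0,0,0,50,0.05,0.02,0.64,0,0,0,50,0,0,0.64,0,0,0,50,0,0,0.64,0,0,0,50,0,0,0.64,0,0,0,50,0,0,0.64,0,0,0,50,0,0,0.64,0,0,0,50,0,0,0.62,0,0,0,50,0,0,0,0,0,0,50,0,0,0,0,0,0]}}

```text
time_s: 4.48
position: [0.5517, 0.1904, 0.1625]
tcp_rot: [0.0, 0.992, 0.13, -0.001]
contact_force: [-0.1, -0.9, 0.1]
finger_gap: 0.568
```

>>> {"fn": "send_rows", "kwargs": {"commands": [30,0,0,0,0,0,0,12,0,0,0,0,0,0,12,0,0,0,0,0,0,12,0,0,0,0,0,0,12,0,0,0,0,0,0,12,0,0,0,0,0,0,12,0,0,0,0,0,0,12,0,0,0,0,0,0], "force": 40}}

```text
time_s: 5.15
position: [0.5522, 0.1917, 0.1636]
tcp_rot: [-0.0, 0.991, 0.131, 0.0]
contact_force: [-0.5, -0.5, 2.8]
finger_gap: 0.2
```

```bash
python3 - <<'E'
from h import *
s=get_state();print(s['time_s'],s['position'],s['contact_force'],s['finger_gap']*87.8)
E
```

```text
5.15 [0.55218251 0.19174072 0.16356825] [-0.5193965  -0.53852376  2.7550713 ] 17.543473524450402
```

>>> {"fn": "send_rows", "kwargs": {"commands": [12,0,0,-0.2,0,0,0,12,0,0,-0.35,0,0,0,12,0,0,-0.35,0,0,0,12,0,0,-0.35,0,0,0,12,0,0,-0.3,0,0,0,12,0,0,0,0,0,0]}}

```text
time_s: 5.65
position: [0.5531, 0.192, 0.2042]
tcp_rot: [-0.0, 0.991, 0.131, 0.002]
contact_force: [0.5, -0.4, -0.8]
finger_gap: 0.198
```

```bash
python3 - <<'E'
from h import *
a=snap('scene','s3.png',(230,130,430,280),3.0)
s=get_state();print(s['time_s'],s['position'],s['contact_force'],s['finger_gap']*87.8)
E
```

```text
5.7 [0.55265456 0.19184003 0.20329229] [ 1.45485603 -0.22544883 -0.45238308] 17.625835881154995
```

View pics/s3.png

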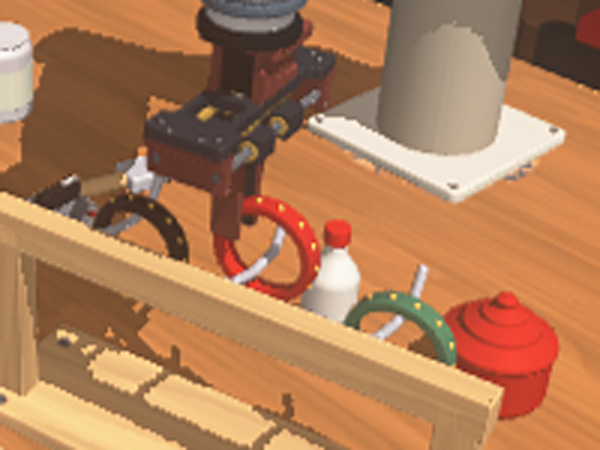

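```bash
python3 - <<'E'
from h import *
plan([.4806,-.3721,.17],-.173,24,[.4657,.1686,.2035],.262)
E
```

```text
N 24 shift [-0.024  0.908  0.056] turn [ 0.    -0.     0.173]
```

>>> {"fn": "send_rows", "kwargs": {"commands": [12,-0.3,0,0,0,0,0,12,-0.5,0,0,0,0,0,12,-0.5,0,0,0,0,0,12,-0.6,0,0,0,0,0,12,-0.6,0,0,0,0,0,12,-0.6,0,0,0,0,0,12,-0.5,0,0,0,0,0,12,0,0,0,0,0,0]}}

```text
time_s: 6.37
position: [0.4618, 0.1673, 0.2011]
tcp_rot: [0.0, 0.991, 0.131, -0.002]
contact_force: [0.1, -0.1, -1.0]
finger_gap: 0.197
```

>>> {"fn": "send_rows", "kwargs": {"commands": [12,-0.024,0.908,0,0,0,0.173,12,-0.024,0.908,0,0,0,0.173,12,-0.024,0.908,0,0,0,0.173,12,-0.024,0.908,0,0,0,0.173,12,-0.024,0.908,0,0,0,0.173,12,-0.024,0.908,0,0,0,0.173,12,-0.024,0.908,0,0,0,0.173,12,-0.024,0.908,0,0,0,0.173,12,-0.024,0.908,0,0,0,0.173,12,-0.024,0.908,0,0,0,0.173,12,-0.024,0.908,0,0,0,0.173,12,-0.024,0.908,0,0,0,0.173]}}

```text
time_s: 7.37
position: [0.5022, -0.1024, 0.2017]
tcp_rot: [-0.0, 1.0, 0.022, -0.0]
contact_force: [0.7, -0.0, -0.9]
finger_gap: 0.199
```

>>> {"fn": "send_rows", "kwargs": {"commands": [12,-0.024,0.908,0.1,0,0,0.173,12,-0.024,0.908,0.1,0,0,0.173,12,-0.024,0.908,0.1,0,0,0.173,12,-0.024,0.908,0.1,0,0,0.173,12,-0.024,0.908,0.1,0,0,0.173,12,-0.024,0.908,0.1,0,0,0.173,12,-0.024,0.908,0.1,0,0,0.173,12,-0.024,0.908,0.1,0,0,0.173,12,-0.024,0.908,0.1,0,0,0.173,12,-0.024,0.908,0.1,0,0,0.173,12,-0.024,0.908,0.1,0,0,0.173,12,-0.024,0.908,0.1,0,0,0.173]}}

```text
time_s: 8.37
position: [0.4796, -0.3735, 0.1713]
tcp_rot: [-0.0, 0.996, -0.087, -0.0]
contact_force: [0.4, 0.0, -0.3]
finger_gap: 0.204
```

>>> {"fn": "send_rows", "kwargs": {"commands": [12,0,0,0,0,0,0,12,0,0,0,0,0,0,12,0,0,0,0,0,0]}}

```text
time_s: 8.62
position: [0.4796, -0.3717, 0.1715]
tcp_rot: [-0.0, 0.996, -0.086, -0.0]
contact_force: [-0.5, 0.0, -0.8]
finger_gap: 0.201
```

```bash
python3 - <<'E'
from h import *
t=snap('top','x.png');a=snap('scene','y.png')
b=cv2.resize(a['color'][125:225,150:270,::-1],None,fx=4.5,fy=4.5,interpolation=cv2.INTER_CUBIC)
cv2.imwrite('pics/s4.png',b)
s=get_state();print(s['time_s'],s['position'],pose()[1].as_euler('zyx'),s['contact_force'],s['finger_gap']*87.8)
O=np.array([.5209,-.3507,0]);yw=-.173;x=np.array([np.cos(yw),np.sin(yw),0]);y=np.array([-x[1],x[0],0])
q=lambda X:np.round((np.array(proj(a,X))-[150,125])*4.5)
for i in(-.057,-.051,-.021,-.018,.015,.021,.057):print(i,q(O+i*x+.061*y+[0,0,.045]),q(O+i*x-.061*y+[0,0,.045]))
print('yellow top',q(O+.036*x+[0,0,.092]))
plan([.4806,-.3721,.062],yw,8)
E
```

```text
8.7167 [ 0.47992643 -0.37129561  0.17182744] [ 1.71744066e-01 -2.70953190e-04 -3.14119505e+00] [ 0.05378859  0.26496239 -0.15474427] 17.51296890181627
-0.057 [312. 229.] [244. 161.]
-0.051 [305. 231.] [237. 163.]
-0.021 [268. 241.] [202. 172.]
-0.018 [264. 242.] [198. 173.]
0.015 [223. 254.] [158. 183.]
0.021 [215. 256.] [151. 185.]
0.057 [169. 269.] [107. 197.]
yellow top [158. 169.]
N 8 shift [0.004 0.003 0.549] turn [-0.     0.     0.001]
```

View pics/s4.png

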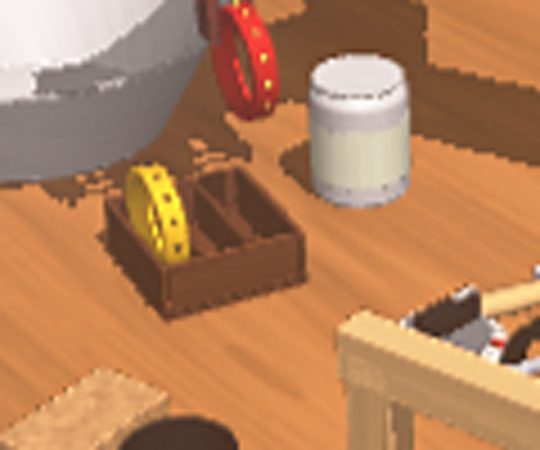

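>>> {"fn": "send_rows", "kwargs": {"commands": [12,0.1,0,0.6,0,0,0,12,0.03,0,0.6,0,0,0,12,0,0,0.6,0,0,0,12,0,0,0.48,0,0,0,12,0,0,0,0,0,0,12,0,0,0,0,0,0]}}

```text
time_s: 9.22
position: [0.4829, -0.372, 0.1145]
tcp_rot: [-0.0, 0.996, -0.086, -0.001]
contact_force: [0.5, 0.7, -0.2]
finger_gap: 0.198
```

```bash
python3 - <<'E'
from h import *
t=snap('top','x.png');a=snap('scene','y.png')
C=np.zeros((560,760,3),np.uint8)
C[:,:378]=cv2.resize(a['color'][140:220,165:219,::-1],(378,560),interpolation=cv2.INTER_CUBIC)
C[:,382:]=cv2.resize(t['color'][170:250,345:399,::-1],(378,560),interpolation=cv2.INTER_CUBIC)
cv2.imwrite('pics/c5.png',C)
s=get_state();print(s['time_s'],s['position'],s['contact_force'],s['finger_gap']*87.8)
O=np.array([.5209,-.3507,0]);yw=-.173;x=np.array([np.cos(yw),np.sin(yw),0]);y=np.array([-x[1],x[0],0])
for i in(-.057,-.051,-.021,.021,.057):
  for j in (.061,-.061):
    X=O+i*x+j*y+[0,0,.045];print(i,j,np.round((np.array(proj(a,X))-[165,140])*7),np.round((np.array(proj(t,X))-[345,170])*7+[382,0]))
E
```

```text
9.3167 [ 0.48350498 -0.37287083  0.1157204 ] [ 0.13764564  0.99998448 -0.77813345] 17.39024676127383
-0.057 0.061 [381. 251.] [455. 380.]
-0.057 -0.061 [275. 146.] [737. 434.]
-0.051 0.061 [369. 254.] [458. 366.]
-0.051 -0.061 [264. 149.] [739. 420.]
-0.021 0.061 [312. 270.] [469. 298.]
-0.021 -0.061 [209. 163.] [749. 352.]
0.021 0.061 [229. 293.] [484. 204.]
0.021 -0.061 [130. 183.] [763. 257.]
0.057 0.061 [157. 313.] [497. 124.]
0.057 -0.061 [ 61. 201.] [775. 176.]
```

View pics/c5.png

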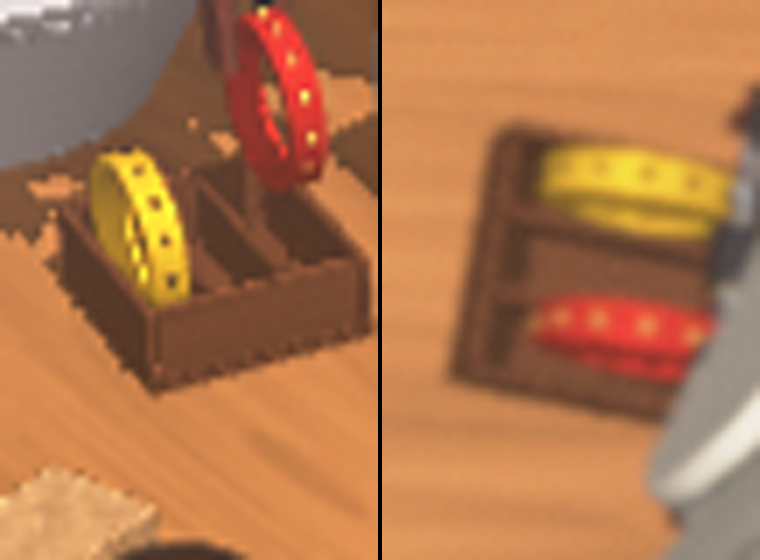

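```bash
python3 - <<'E'
from h import *
t=load('top');a=load('scene')
yw=-.173;x=np.array([np.cos(yw),np.sin(yw),0]);y=np.array([-x[1],x[0],0])
C0=np.array([.4829,-.3724,.115])+.028*y-[0,0,.0085]
th=np.linspace(0,6.283,200)
P=[C0+w*x+.043*(np.cos(q)*y+np.sin(q)*np.array([0,0,1])) for q in th for w in(-.009,.009)]
for c,o,k in((a,[165,140],[0,0]),(t,[345,170],[382,0])):
  q=np.array([(np.array(proj(c,X))-o)*7+k for X in P]);print(q.min(0),q.max(0),q[np.argmin(q[:,0])],q[np.argmax(q[:,1])])
# colour bbox in scene
for c,o,k in((a,[165,140],[0,0]),(t,[345,170],[382,0])):
  im=c['color'].astype(int);m=(im[...,0]>120)&(im[...,1]<70)&(im[...,2]<80)
  v,u=np.nonzero(m[o[1]:o[1]+80,o[0]:o[0]+54]);print((u.min()*7+k[0],v.min()*7),((u.max()+1)*7+k[0],(v.max()+1)*7))
E
```

```text
[221.05785401   3.00807567] [331.13689757 187.94487687] [221.05785401  51.53285196] [278.49192339 187.94487687]
[532.1733058  295.91799119] [754.72225362 383.21097156] [532.1733058  344.37108789] [723.47884835 383.21097156]
(np.int64(224), np.int64(7)) (np.int64(329), np.int64(189))
(np.int64(529), np.int64(301)) (np.int64(704), np.int64(385))
```

>>> {"fn": "send_rows", "kwargs": {"commands": [12,0,0,0.3,0,0,0,12,0,0,0.3,0,0,0,12,0,0,0.3,0,0,0,12,0,0,0.3,0,0,0,12,0,0,0,0,0,0]}}

```text
time_s: 9.73
position: [0.4819, -0.372, 0.0829]
tcp_rot: [-0.001, 0.996, -0.086, -0.001]
contact_force: [-0.3, -0.0, -1.0]
finger_gap: 0.198
```

```bash
python3 - <<'E'
from h import *
a=snap('scene','c6.png',(165,140,225,220),7)
s=get_state();print(s['time_s'],s['position'],s['contact_force'],s['finger_gap']*87.8)
E
```

```text
9.7833 [ 0.48224389 -0.37227671  0.08363265] [-0.72612462  0.22607293 -0.10770022] 17.885412518889428
```

View pics/c6.png

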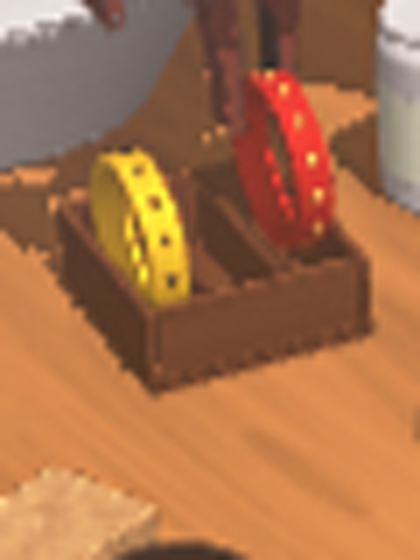

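>>> {"fn": "send_rows", "kwargs": {"commands": [12,0,0,0.25,0,0,0,12,0,0,0.25,0,0,0,12,0,0,0.25,0,0,0,12,0,0,0.1,0,0,0,12,0,0,0.05,0,0,0,12,0,0,0,0,0,0,12,0,0,0,0,0,0]}}

```text
time_s: 10.37
position: [0.483, -0.3728, 0.0624]
tcp_rot: [0.0, 0.996, -0.086, 0.0]
contact_force: [-0.6, 0.2, -1.2]
finger_gap: 0.2
```

>>> {"fn": "send_rows", "kwargs": {"commands": [12,0,0,0.05,0,0,0,12,0,0,0.04,0,0,0,12,0,0,0,0,0,0]}}

```text
time_s: 10.62
position: [0.483, -0.3728, 0.0602]
tcp_rot: [0.0, 0.996, -0.086, 0.0]
contact_force: [0.8, -0.0, -1.0]
finger_gap: 0.202
```

>>> {"fn": "send_rows", "kwargs": {"commands": [12,0,0,0.04,0,0,0,12,0,0,0.04,0,0,0,12,0,0,0,0,0,0]}}

```text
time_s: 10.87
position: [0.4829, -0.3727, 0.058]
tcp_rot: [-0.0, 0.996, -0.086, -0.0]
contact_force: [-0.0, 0.1, -1.4]
finger_gap: 0.2
```

>>> {"fn": "send_rows", "kwargs": {"commands": [12,0,0,0.02,0,0,0,12,0,0,0.02,0,0,0,12,0,0,0,0,0,0]}}

```text
time_s: 11.12
position: [0.4829, -0.3728, 0.0571]
tcp_rot: [0.0, 0.996, -0.086, 0.0]
contact_force: [0.9, -0.0, -0.5]
finger_gap: 0.202
```

>>> {"fn": "send_rows", "kwargs": {"commands": [12,0,0,0.04,0,0,0,12,0,0,0.0,0,0,0]}}

```text
time_s: 11.28
position: [0.4831, -0.3731, 0.057]
tcp_rot: [0.0, 0.996, -0.086, 0.0]
contact_force: [-1.5, 0.6, 6.2]
finger_gap: 0.202
```

>>> {"fn": "send_rows", "kwargs": {"commands": [12,0,0,0.04,0,0,0,12,0,0,0,0,0,0]}}

```text
time_s: 11.45
position: [0.4836, -0.3734, 0.0568]
tcp_rot: [0.0, 0.996, -0.086, 0.001]
contact_force: [-2.9, 1.1, 11.8]
finger_gap: 0.203
```

>>> {"fn": "send_rows", "kwargs": {"commands": [12,0,0,-0.05,0,0,0,22,0,0,0,0,0,0,40,0,0,0,0,0,0,40,0,0,0,0,0,0,40,0,0,0,0,0,0,40,0,0,-0.2,0,0,0,40,0,0,-0.6,0,0,0,40,0,0,-0.8,0,0,0,40,0,0,-1,0,0,0,40,0,0,-1,0,0,0,40,0,0,0,0,0,0]}}

```text
time_s: 12.37
position: [0.4853, -0.3747, 0.1515]
tcp_rot: [0.002, 0.996, -0.086, 0.003]
contact_force: [0.1, -0.7, 0.2]
finger_gap: 0.454
```

```bash
python3 - <<'E'
from h import *
t=snap('top','x.png');a=snap('scene','y.png')
C=np.zeros((560,790,3),np.uint8)
C[:,:420]=cv2.resize(a['color'][140:220,165:225,::-1],(420,560),interpolation=cv2.INTER_CUBIC)
C[:360,430:]=cv2.resize(t['color'][207:243,286:322,::-1],(360,360),interpolation=cv2.INTER_CUBIC)
cv2.imwrite('pics/c7.png',C)
s=get_state();print(s['time_s'],s['position'],s['contact_force'],s['finger_gap']*87.8)
hsv=cv2.cvtColor(t['color'],cv2.COLOR_RGB2HSV)[205:245,284:322]
m=((hsv[...,1]<70)).astype(np.uint8)
n,l,st,ce=cv2.connectedComponentsWithStats(m);i=1+np.argmax(st[1:,4]);print(st[i],ce[i])
hull=cv2.convexHull(np.argwhere(l==i)[:,::-1].astype(np.int32));e=cv2.fitEllipse(hull);print(e)
u,v=e[0][0]+284,e[0][1]+205;print('centre',at_z(t,u,v,.03), 'img', (u-286+.5)*10+430,(v-207+.5)*10)
E
```

```text
12.4667 [ 0.48344722 -0.3731743   0.14757919] [-0.74078398  0.56206008 -0.70866453] 39.86373943051064
[  5   6  29  27 611] [19.28314239 19.13747954]
((19.105533599853516, 19.34644317626953), (27.445831298828125, 28.273378372192383), 103.39517211914062)
centre [ 0.47323743 -0.12378486  0.03      ] img 606.0553359985352 178.4644317626953
```

View pics/c7.png

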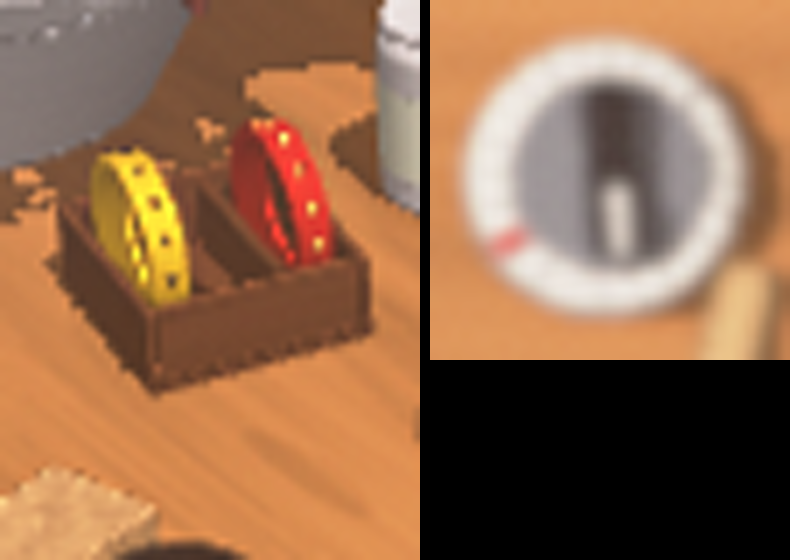

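```bash
python3 - <<'E'
from h import *
t=load('top');g=lambda u,v,z:at_z(t,286+(u-430)/10-.5,207+v/10-.5,z)
c=np.array([.4729,-.1244,0]);m=g(512,241,.031)-c;print(m,np.hypot(*m[:2]),np.arctan2(m[1],m[0]))
a,b=g(612,185,.058),g(622,252,.058);top=g(613,90,.058);print(a,b,top)
for d in(b-a,b-top,b-c):print(np.arctan2(d[1],d[0])%6.283)
ang=np.arctan2(*(b-top)[1::-1])%(2*np.pi)
plan([.4727,-.1245,.10],ang-np.pi/2,20)
E
```

```text
[-0.01946418  0.02935887  0.031     ] 0.03522495354133647 2.1562384671428454
[ 0.46898458 -0.12335488  0.058     ] [ 0.44895363 -0.12643492  0.058     ] [ 0.49764305 -0.12352542  0.058     ]
3.2939765992486714
3.2010927115600447
3.226182021605715
N 20 shift [ 0.342 -0.459  0.095] turn [ 0.001 -0.    -0.861]
```

>>> {"fn": "send_rows", "kwargs": {"commands": [40,0.342,-0.459,0,0,0,-0.87,40,0.342,-0.459,0,0,0,-0.87,40,0.342,-0.459,0,0,0,-0.87,40,0.342,-0.459,0,0,0,-0.87,40,0.342,-0.459,0,0,0,-0.87,40,0.342,-0.459,0,0,0,-0.87,40,0.342,-0.459,0,0,0,-0.87,40,0.342,-0.459,0,0,0,-0.87,40,0.342,-0.459,0,0,0,-0.87,40,0.342,-0.459,0,0,0,-0.87]}}

```text
time_s: 13.3
position: [0.5365, -0.2445, 0.1448]
tcp_rot: [-0.001, 0.932, 0.363, -0.001]
contact_force: [0.4, -0.6, 0.7]
finger_gap: 0.457
```

>>> {"fn": "send_rows", "kwargs": {"commands": [40,0.342,-0.459,0.19,0,0,-0.87,40,0.342,-0.459,0.19,0,0,-0.87,40,0.342,-0.459,0.19,0,0,-0.87,40,0.342,-0.459,0.19,0,0,-0.87,40,0.342,-0.459,0.19,0,0,-0.87,40,0.342,-0.459,0.19,0,0,-0.87,40,0.342,-0.459,0.19,0,0,-0.87,40,0.342,-0.459,0.19,0,0,-0.87,40,0.342,-0.459,0.19,0,0,-0.87,40,0.342,-0.459,0.19,0,0,-0.87,40,0,0,0,0,0,0,40,0,0,0,0,0,0]}}

```text
time_s: 14.3
position: [0.469, -0.1244, 0.098]
tcp_rot: [-0.001, 0.68, 0.734, -0.001]
contact_force: [-0.5, -0.6, -0.4]
finger_gap: 0.456
```

```bash
python3 - <<'E'
from h import *
s=get_state();print(s['time_s'],s['position'],s['contact_force'],s['qpos'])
plan([.4728,-.1245,.040],1.65,8)
E
```

```text
14.3 [ 0.46900498 -0.12443992  0.09803402] [-0.54460952 -0.59047556 -0.42319607] [-2.83862655e-01  4.19947998e-01  2.01416983e+00 -3.80359921e-05
  7.09865380e-01 -1.93102301e+00]
N 8 shift [-0.002  0.019  0.29 ] turn [-0.003 -0.001 -0.003]
```

Adjust 4 mm and descend, then pinch.

>>> {"fn": "send_rows", "kwargs": {"commands": [40,0,0.15,0.29,0,0,0,40,0,0,0.29,0,0,0,40,0,0,0.29,0,0,0,40,0,0,0.29,0,0,0,40,0,0,0.29,0,0,0,40,0,0,0.29,0,0,0,40,0,0,0.29,0,0,0,40,0,0,0.29,0,0,0,40,0,0,0,0,0,0,40,0,0,0,0,0,0]}}

```text
time_s: 15.13
position: [0.4734, -0.1244, 0.0404]
tcp_rot: [-0.0, 0.679, 0.734, -0.0]
contact_force: [0.2, 0.8, -0.5]
finger_gap: 0.461
```

>>> {"fn": "send_rows", "kwargs": {"commands": [25,0,0,0,0,0,0,8,0,0,0,0,0,0,8,0,0,0,0,0,0,8,0,0,0,0,0,0,8,0,0,0,0,0,0,8,0,0,0,0,0,0], "force": 30}}

```text
time_s: 15.63
position: [0.4739, -0.1245, 0.0412]
tcp_rot: [0.0, 0.679, 0.734, 0.0]
contact_force: [-0.4, 0.7, 2.9]
finger_gap: 0.156
```

>>> {"fn": "send_rows", "kwargs": {"commands": [8,0,0,0.08,0,0,0,8,0,0,0.08,0,0,0,8,0,0,0,0,0,0,8,0,0,0,0,0,0]}}

```text
time_s: 15.97
position: [0.4747, -0.1245, 0.0394]
tcp_rot: [0.001, 0.679, 0.734, 0.001]
contact_force: [-6.0, 5.3, 32.9]
finger_gap: 0.158
```

```bash
python3 - <<'E'
from h import *
s=get_state();p,r=pose();x=r.as_matrix()[:,0];print(s['time_s'],s['position'],s['contact_force'],s['ft_torque'],s['finger_gap']*87.8,'yaw',np.arctan2(x[1],x[0]))
E
```

```text
15.9667 [ 0.47472318 -0.12450957  0.03937049] [-5.97954352  5.25519388 32.93018411] [0.80413164 0.84215589 0.02869721] 13.862061471642962 yaw 1.6492969724570004
```

>>> {"fn": "send_rows", "kwargs": {"commands": [8,0,0,-0.08,0,0,0,8,0,0,0,0,0,0,8,0,0,0,0,0,0]}}

```text
time_s: 16.22
position: [0.474, -0.1246, 0.0396]
tcp_rot: [0.0, 0.679, 0.734, 0.0]
contact_force: [-2.3, 1.0, 13.0]
finger_gap: 0.162
```

>>> {"fn": "send_rows", "kwargs": {"commands": [8,0,0,0,0,0,0.4,8,0,0,0,0,0,0.6,8,0,0,0,0,0,0.6,8,0,0,0,0,0,0.6,8,0,0,0,0,0,0.6,8,0,0,0,0,0,0.6,8,0,0,0,0,0,0.6]}}

```text
time_s: 16.8
position: [0.474, -0.1249, 0.0395]
tcp_rot: [0.0, 0.817, 0.576, 0.0]
contact_force: [-3.2, -1.5, 13.3]
finger_gap: 0.157
```

```bash
python3 - <<'E'
from h import *
s=get_state();p,r=pose();x=r.as_matrix()[:,0];print(s['position'],s['contact_force'],s['ft_torque'],'yaw',np.arctan2(x[1],x[0]))
E
```

```text
[ 0.47402615 -0.12493842  0.03953846] [-3.16760752 -1.50168716 13.27911936] [-0.23935786  0.30663006  0.04736942] yaw 1.2277505595794862
```

>>> {"fn": "send_rows", "kwargs": {"commands": [8,0,0,0,0,0,0.6,8,0,0,0,0,0,0.6,8,0,0,0,0,0,0.6,8,0,0,0,0,0,0.6,8,0,0,0,0,0,0.6,8,0,0,0,0,0,0.6,8,0,0,0,0,0,0.6,8,0,0,0,0,0,0.6,8,0,0,0,0,0,0.6,8,0,0,0,0,0,0.5,8,0,0,0,0,0,0,8,0,0,0,0,0,0]}}

```text
time_s: 17.8
position: [0.4737, -0.1252, 0.0396]
tcp_rot: [0.0, 0.953, 0.301, -0.0]
contact_force: [-3.7, -4.0, 13.5]
finger_gap: 0.159
```

```bash
python3 - <<'E'
from h import *
s=get_state();p,r=pose();x=r.as_matrix()[:,0];print(s['position'],s['contact_force'],s['ft_torque'],s['finger_gap']*87.8,'yaw',np.arctan2(x[1],x[0]))
E
```

```text
[ 0.47374969 -0.12524586  0.03955158] [-3.7009854  -4.04431625 13.47266011] [-0.87978126  0.57295196 -0.08444464] 13.952657741798676 yaw 0.6124952372828116
```

>>> {"fn": "send_rows", "kwargs": {"commands": [8,0,0,-0.04,0,0,0,22,0,0,0,0,0,0,40,0,0,0,0,0,0,40,0,0,0,0,0,0,40,0,0,0,0,0,0,40,0,0,-0.3,0,0,0,40,0,0,-0.7,0,0,0,40,0,0,-1,0,0,0,40,0,0,-1,0,0,0,40,0,0,-1,0,0,0,40,0,0,-1,0,0,0,40,0,0,-1,0,0,0]}}

```text
time_s: 18.8
position: [0.4734, -0.1244, 0.1916]
tcp_rot: [0.0, 0.953, 0.302, 0.0]
contact_force: [-0.0, 0.2, 1.0]
finger_gap: 0.451
```

>>> {"fn": "send_rows", "kwargs": {"commands": [40,-0.575,0.82,0,0,0,0,40,-0.575,0.82,0,0,0,0,40,-0.575,0.82,0,0,0,0,40,-0.575,0.82,0,0,0,0,40,-0.575,0.82,0,0,0,0,40,-0.575,0.82,0,0,0,0,40,-0.575,0.82,0,0,0,0,40,-0.575,0.82,0,0,0,0,40,-0.575,0.82,0,0,0,0,40,0,0,0,0,0,0]}}

```text
time_s: 19.63
position: [0.4741, -0.3537, 0.1906]
tcp_rot: [0.001, 0.954, 0.3, 0.0]
contact_force: [0.2, 0.6, -0.5]
finger_gap: 0.456
```

```bash
python3 - <<'E'
from h import *
t=snap('top','x.png');a=snap('scene','y.png')
C=np.zeros((592,790,3),np.uint8)
C[:360,:360]=cv2.resize(t['color'][207:243,286:322,::-1],(360,360),interpolation=cv2.INTER_CUBIC)
C[:,366:]=cv2.resize(a['color'][90:290,100:340,::-1],None,fx=424/240,fy=2.96,interpolation=cv2.INTER_CUBIC) if 0 else 0
b=cv2.resize(a['color'][110:300,140:410,::-1],(424,298),interpolation=cv2.INTER_AREA);C[:298,366:]=b
d=cv2.resize(t['color'][130:290,90:410,::-1],(424,212));C[300:512,366:]=d
cv2.imwrite('pics/c8.png',C)
s=get_state();print(s['time_s'],s['position'],s['contact_force'])
hsv=cv2.cvtColor(t['color'],cv2.COLOR_RGB2HSV)[205:245,284:322]
m=((hsv[...,1]<70)).astype(np.uint8)
n,l,st,ce=cv2.connectedComponentsWithStats(m);i=1+np.argmax(st[1:,4])
hull=cv2.convexHull(np.argwhere(l==i)[:,::-1].astype(np.int32));e=cv2.fitEllipse(hull);print(e)
u,v=e[0][0]+284,e[0][1]+205;print('centre',at_z(t,u,v,.03))
E
```

```text
19.7333 [ 0.47353395 -0.35022367  0.19000374] [0.21914536 0.42736342 0.29494069]
((19.104156494140625, 19.604230880737305), (27.25438117980957, 28.152515411376953), 100.6298599243164)
centre [ 0.47244468 -0.12378441  0.03      ]
```

View pics/c8.png

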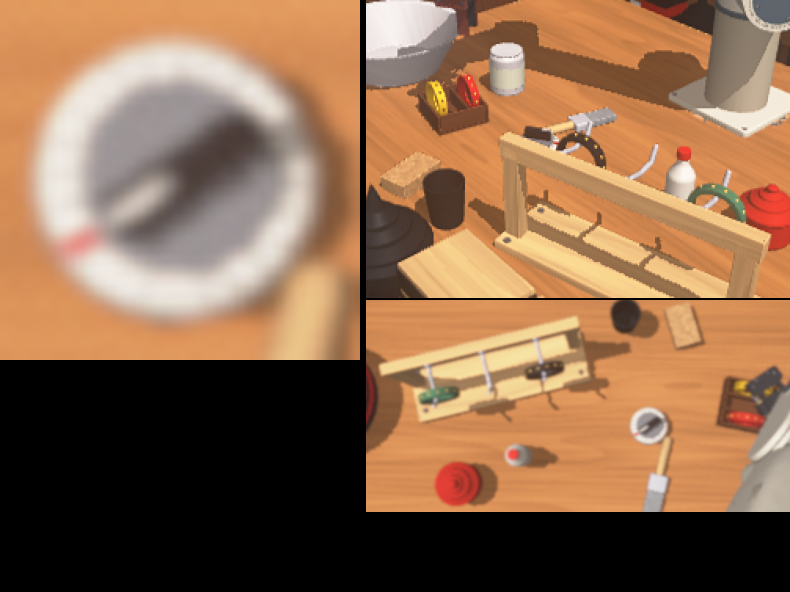

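```bash
python3 - <<'E'
from h import *
t=load('top');g=lambda u,v,z:at_z(t,286+u/10-.5,207+v/10-.5,z)
c=np.array([.4727,-.1244,0]);A=lambda d:np.arctan2(d[1],d[0])%6.283
m=g(82,243,.031);print('mark',A(m-c),np.hypot(*(m-c)[:2]))
im=cv2.cvtColor(t['color'],cv2.COLOR_RGB2HSV).astype(float)
r=t['color'][225:240,288:300].astype(float);w=np.clip(r[...,0]-r[...,1]-35,0,None)*(r[...,0]>190)
for z in(.05,.054,.058):
  a,b,k=g(172,182,z),g(108,228,z),g(262,125,z);print(z,A(b-a),A(b-k),A(b-c))
print('tool-derived', 3.2,'-',1.6493-.6125, '; grip bar', .6125+np.pi/2+np.pi-np.pi+0)
# predicted pixel for mark angle candidates: pointer line at z .058 for angle th
for th in(2.1,2.15,2.2,2.25):
  f_=lambda rr,z:np.round((np.array(proj(t,c+[rr*np.cos(th),rr*np.sin(th),z]))-[286,207]+.5)*10)
  print(th,'mark',f_(.037,.031),'ptr',f_(.026,.058),f_(.006,.058),'end',f_(-.027,.058))
E
```

```text
mark 2.166003059780648 0.03545010758463146
0.05 2.209359755875221 2.1760173324638883 2.2000412333303068
0.054 2.209359755875223 2.1760173324638883 2.202867263993239
0.058 2.2093597558752194 2.1760173324638874 2.205620552540708
tool-derived 3.2 - 1.0368 ; grip bar 2.1832963267948964
2.1 mark [ 74. 239.] ptr [110. 215.] [168. 182.] end [263. 129.]
2.15 mark [ 77. 244.] ptr [113. 219.] [169. 183.] end [261. 125.]
2.2 mark [ 80. 249.] ptr [115. 222.] [169. 184.] end [258. 121.]
2.25 mark [ 84. 254.] ptr [118. 226.] [170. 185.] end [256. 118.]
```

```bash
python3 -c "
from station import order;print(order.hand_in())"
```

```text
the job is handed in; nothing more can be done
None
```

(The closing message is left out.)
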